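# Feed walnuts to the cracking mill and hold its dead-man plunger

## Task

Pick up the small metal pan by its handle, tip all four walnuts into the hopper of the white cracking mill, and set the empty pan back down upright on the counter top, clear of the mill. Then press the mill's orange spring plunger down with the fingers to the middle of the green band, 13 mm below its rest height and never down to its stop, and finish while holding it there; do not let go. Leave the jam jar and the black order pad where they are.

Things in the scene. Friction and masses are not known exactly. Their poses are not given: they have to be found in the camera images.
- mill: White walnut cracking mill, fixed to the counter (its place and heading vary). Origin: on the counter under the centre of the hopper. x points away from its console, z up. A square housing 160 x 160 mm, its rim 134 mm above the counter; inside, steel plates fall at about 52 degrees to a throat at 58 mm. The console with the plunger stands at its -x side (it spans x -178 to -75 mm, y -45 to 45 mm); the plunger's axis stands at x = -150 mm, y = 0.
- hopper (a point): Centre of the hopper's open mouth, 130 mm above the counter; the opening is 146 x 146 mm, its sides along the mill's x and y.
- plunger_top (a point): Centre of the top face of the orange plunger head, a disc 48 mm across and 10 mm thick; at rest it is 138 mm above the counter. It moves down with the plunger; the grey column under it ends 103 mm above the counter.
- plunger (a joint): Travel of the plunger in m: 0 at rest (up), growing as it is pressed straight down; the stop is at 0.026. Spring: about 3 N to start moving, 250 N/m more with travel (about 6.3 N at 0.013). It springs back when let go. A black pointer on the head runs over a scale on the column's front face: in the green band from 0.008 to 0.018, in the middle of it at 0.013.
- pan: Loose open pouring pan of bare metal with a dark wooden handle above it, 0.16 kg (varies). Origin: centre of its underside; x points to its open mouth, z up. 120 mm long (x), 84 mm wide (y), side and rear walls 32 mm high, floor 3 mm thick; the last 40 mm towards the mouth ramp up by 8 mm with no front wall, so that the nuts stay in while it is level and roll out over the mouth when it is tipped mouth-down by about 55 to 65 degrees.
- handle (a point): Middle of the pan's handle, 77 mm above the pan's underside, at pan x = 0, y = 0: a wooden bar along the pan's x, 78 mm long, 14 mm wide (pan y), 20 mm tall, held by a post at the rear; free below and at the sides.
- mouth (a point): Middle of the edge of the pan's mouth, 60 mm ahead of the pan's origin and 10 mm above its underside; nuts leave here.
- jam_2: Loose jam jar, 62 mm wide, 85 mm tall, with a yellow lid; a bystander. Origin at its underside.
- pad: Loose black order pad, 120 x 90 x 16 mm, lying near the counter's front edge; a bystander. Origin at its underside.
- walnut_0_mid (a point): Centre of a loose brown walnut, 34 mm long and 30 mm across, 14 g; it starts lying in the pan.
- walnut_1_mid (a point): Centre of a loose brown walnut, 34 mm long and 30 mm across, 14 g; it starts lying in the pan.
- walnut_2_mid (a point): Centre of a loose brown walnut, 34 mm long and 30 mm across, 14 g; it starts lying in the pan.
- walnut_3_mid (a point): Centre of a loose brown walnut, 34 mm long and 30 mm across, 14 g; it starts lying in the pan.

How it is judged:
By the outcome, as a careful person would: the job done as asked, in the order asked, and still so for the second after the job is handed in, while the arm keeps its last pose, push and grip.
It also fails if it takes over 66 s, if anything falls off the work surface, if the arm or the gripper's body presses on something with over 40 N, if the wrist force passes 120 N, or if a joint passes its speed limit or range.

## Robot

A 6-joint arm with a two-finger parallel gripper is mounted at the origin on a cart in front of the work surface, level with it; the furniture and walls round the work are solid. World frame = base frame: x ahead of the robot, y to its left, z up, the work surface at z = 0. Lengths are in mm, angles in rad, forces in N, time in s.
With the tool pointing down it reaches from about 275 to 975 mm from the base axis. Payload 8.4 kg.
Tool frame: the origin (TCP) lies midway between the tips of the shut fingers; the grasp point (between the pads) lies tcp_to_grasp behind it (tcp_to_grasp is the distance from the TCP to the grasp point, in mm); z points along the fingers, y is the line along which they close (so a half turn about z gives the same grasp; the last joint's range is limited). The gripper opens to 92 mm and grips with 3 to 60 N. Pads are 20 mm wide; open, the fingers measure 128 mm over their backs; the gripper's body (75 mm by 189 mm) begins 69 mm behind the grasp point.
Start: joints at [-0.002, 0.353, 1.633, -0, 1.155, -0.002], TCP at [625.002, -0, 214.583] pointing down, gripper open.
Joint ranges: [-2.63, 2.63], [-0.92, 2.1], [0.06, 2.66], [-1.3, 4.44], [0, 2.69], [-3.02, 3.02]. Speed limits (rad/s): [2.22, 2.22, 2.79, 3.14, 3.14, 3.14].

## Interface

Orientations are given as a 3x3 rotation matrix whose columns are the frame's x, y, z axes.
In Python, from bench import * gives the robot as it stands.
- The arm moves only by the tool drive_tool, never from a script. Its argument "steps" is a list that holds one entry, the list of rows, each a list of 7 numbers: the turn, a rotation vector about the tool's x, y, z in rad, then the shift along the tool's x, y, z in cm, then the closure in counts, from 0 (fully open) to 255 (shut). A call has 1 to 20 rows; each row shifts and turns the commanded pose from where the row before left it, along the tool's axes as they then stand; what a row does not reach is not made up. A row lasts 1/10 s, in which the tool goes at most 50 mm and 8.59 degrees, less where a joint would pass 70% of its speed; a pose out of reach is approached as far as the arm can. A call is refused whole if a number of a shift passes 5 or a number of a turn 0.15, either way. A call with a gripper value outside its range is refused whole. The fingers move at their own pace and stop on an object; "squeeze" is the grip in N (left out, the last holds). Time passes only in rows, so rows that do not move let the fingers close. It gives the time, the measured TCP pose, the force, the opening and the grip force at its end, in the units of the state.
- state(): the state, without advancing time (a new reading comes with each control period).
- get_image(name): name is "scene" or "side" or "wrist"; returns (picture, depth): 480x640x3 uint8, blue, green, red; 480x640 float32, mm along the optical axis (not along the pixel's ray), 0 where there is no reading.
- camera_params(name): a dict with "vertical_fov" (degrees; the focal length in pixels is half the picture's height over the tangent of half this angle, whatever the lens; pixels are square), "cx", "cy" (the principal point, pixels), "eye" and "orientation" of the camera in the world. Camera axes: x right, y down, z forward; pixel columns grow to the right and rows downward; lengths in mm; the calibration is good to about 2 mm. A picture is of the moment at which its call begins: read the wrist's pose just before it. camera_params takes no time and is no camera call; for the wrist camera it gives the pose at the moment of the call.
- sign_off(): hands the job in; it is judged then, once.
Trained networks look in the newest picture that a camera, given by its name, has taken for a name from the list of things; names that differ only in an ending like _2 or _b are one class to them, and where a whole thing is asked for, a point or a joint stands for the part that bears it (a point fixed in the world has none). Each returns a list of dicts, best first, with "confidence" (0 to 1); they miss things now and then, are a little off and sometimes report something else, mostly with a low value. They report only what shows in the picture. A call takes as long as a camera call.
- trace(camera, target): "region" (480x640 bool, what is visible of it) and "bbox" ([left, top, right, bottom] in pixels, round what is visible of it).
The state is a dict: "time_s": time; "joint_positions": joint angles; "qvel": joint speeds; "joint_torque": joint torques, N m; "position": TCP position; "orientation": TCP orientation; "ft_force": force on the tool from outside, world axes, zero at the start; "ft_torque": the same for the moment, N m; "grip_width": finger opening in mm; "grip_force": force on a finger pad.
Only numpy, scipy, OpenCV 4.12 (cv2) and the standard library are available. Lean on these libraries where they do the work, as an engineer would, in place of code of your own. Each camera call takes 0.05 s, during which the arm holds its last target. There are 200 camera calls.

## Working session

There is one attempt and no reset: what is moved stays moved. The work goes in short steps, Python scripts to look and compute and a tool call to move; the robot and the scene stay as the last step left them, time stands still between calls to the robot, and variables do not carry over. Pictures are saved under pics/ and viewed, at most 10 in all, crops included, and the job is handed in when it is done.

Besides the shell and the picture viewer there is one more tool, called after "Request:" in YAML: its name, and indented under it one key for each argument. drive_tool: Moves the arm, as the interface text tells. Its arguments: {"type":"object","properties":{"steps":{"type":"array","items":{"type":"array","items":{"type":"array","items":{"type":"number"}}}},"squeeze":{"type":"number"}},"required":["steps"]}

```bash
mkdir -p pics; ls; cat > h.py <<'E'
from bench import *
import numpy as np, cv2
def cloud(name, depth, mask=None, P=None):
    P=P or camera_params(name); f=240/np.tan(np.radians(P["vertical_fov"])/2)
    m=(depth>0) if mask is None else mask&(depth>0)
    v,u=np.nonzero(m); d=depth[m]
    c=np.c_[(u-P["cx"])/f*d,(v-P["cy"])/f*d,d]
    return c@np.array(P["orientation"]).T+np.array(P["eye"]),u,v
E
python3 - <<'E'
from h import *
s=state(); print(s)
for n in ("scene","side"):
    im,d=get_image(n); cv2.imwrite(f"pics/{n}0.png",im)
    P=camera_params(n); print(n,P["eye"],P["vertical_fov"],P["cx"],P["cy"])
    for t in ("mill","plunger_top","pan","handle","jam_2","pad","walnut_0_mid"):
        for r in trace(n,t)[:4]:
            p,u,v=cloud(n,d,r["region"])
            print(t,round(r["confidence"],2),r["bbox"],len(p),np.round(np.median(p,0)) if len(p) else None,np.round(np.percentile(p,[3,97],axis=0)).tolist() if len(p) else None)
E
```

```text
pics
{'time_s': 0.0, 'joint_positions': array([-2.40208896e-03,  3.53592716e-01,  1.63412924e+00, -1.13407778e-06,
        1.15515606e+00, -2.39106036e-03]), 'qvel': array([ 0.0003256 ,  0.00022225,  0.00175865,  0.00324405,  0.00025538,
       -0.00041008]), 'joint_torque': array([-2.43486713e-03, -5.93846583e+01, -3.34216332e+01,  6.94100303e-02,
        2.34022352e-02, -1.15005114e-04]), 'position': array([ 6.24523840e+02, -5.33262020e-04,  2.13900388e+02]), 'orientation': array([[ 1.05713333e-05,  9.99999174e-01, -1.28536009e-03],
       [ 1.00000000e+00, -1.05687070e-05,  2.05003211e-06],
       [ 2.03644583e-06, -1.28536011e-03, -9.99999174e-01]]), 'ft_force': array([0.46128708, 0.15647639, 0.19870224]), 'ft_torque': array([ 0.0148191 , -0.02871256,  0.00375105]), 'grip_force': 0.0, 'grip_width': 92.1312596191229}
scene [-194.41635581 -610.31265295  536.44163544] 56.173411970228294 320.8161224143518 238.45764062496698
mill 0.89 [246.2, 170.0, 335.5, 257.4] 5827 [553.  99.  90.] [[445.0, 58.0, 15.0], [698.0, 218.0, 134.0]]
plunger_top 0.87 [251.4, 198.2, 270.4, 225.3] 283 [467. 
[... 1115 characters left out ...]
] [[561.0, -225.0, 15.0], [581.0, -205.0, 33.0]]
pan 0.72 [337.2, 283.1, 400.1, 336.6] 1419 [ 516. -211.   19.] [[467.0, -261.0, 2.0], [593.0, -167.0, 87.0]]
pan 0.6 [431.6, 322.1, 469.1, 368.0] 1444 [ 586. -414.   59.] [[570.0, -430.0, 5.0], [627.0, -379.0, 86.0]]
handle 0.84 [342.1, 283.4, 401.7, 335.9] 1300 [ 515. -210.   20.] [[469.0, -261.0, 2.0], [590.0, -168.0, 87.0]]
jam_2 0.61 [430.5, 321.2, 466.7, 368.7] 1340 [ 585. -415.   59.] [[570.0, -429.0, 9.0], [620.0, -384.0, 86.0]]
pad 0.93 [191.9, 238.2, 239.7, 261.7] 720 [307. 288.  13.] [[250.0, 245.0, 2.0], [370.0, 347.0, 16.0]]
pad 0.54 [361.8, 304.1, 374.6, 314.9] 106 [ 523. -193.   25.] [[514.0, -201.0, 14.0], [535.0, -183.0, 33.0]]
```

View images.

```bash
python3 - <<'E'
from h import *
A=[];ims=[]
for n in ("scene","side"):
    im,d=get_image(n); p,u,v=cloud(n,d); A.append(p)
    c=im[170:370,180:520] if n=="side" else im[150:350,230:530]
    ims.append(cv2.resize(c,None,fx=2,fy=2)[:, :600])
    h=p[(p[:,2]>70)&(p[:,2]<95)&(abs(p[:,0]-520)<90)&(abs(p[:,1]+210)<70)]
    print(n,"handle",len(h),np.round(cv2.minAreaRect(h[:,:2].astype(np.float32)),1) if 0 else cv2.minAreaRect(h[:,:2].astype(np.float32)),h.mean(0), np.percentile(h[:,2],95))
    lo=p[(p[:,2]>4)&(p[:,2]<45)&(abs(p[:,0]-520)<90)&(abs(p[:,1]+210)<70)]
    print("pan",cv2.minAreaRect(lo[:,:2].astype(np.float32)))
    r=p[(p[:,2]>128)&(p[:,2]<142)&(p[:,0]>400)&(p[:,0]<750)&(p[:,1]>30)&(p[:,1]<280)]
    k=r[:,0]>500
    print("rim",k.sum(),cv2.minAreaRect(r[k][:,:2].astype(np.float32)),"plg",r[~k].mean(0),cv2.minAreaRect(r[~k][:,:2].astype(np.float32)))
cv2.imwrite("pics/both.png",np.vstack(ims)[:,:])
p=np.vstack(A)
m=(p[:,0]>380)&(p[:,0]<760)&(p[:,1]>-320)&(p[:,1]<300)&(p[:,2]>3)&(p[:,2]<145)
q=p[m]; img=np.zeros((620,380,3),np.uint8)
o=np.argsort(q[:,2]); q=q[o]
col=cv2.applyColorMap((q[:,2]*1.7).clip(0,255).astype(np.uint8),cv2.COLORMAP_JET)[:,0]
img[(299-q[:,1]).astype(int).clip(0,619),(q[:,0]-380).astype(int)]=col
cv2.imwrite("pics/top.png",img[:600])
E
```

```text
scene handle 206 ((534.183349609375, -206.08224487304688), (100.40355682373047, 13.215758323669434), 16.78474998474121) [ 519.68290215 -211.95970853   82.69855591] 87.87934836982038
pan ((527.5064697265625, -207.34042358398438), (124.7427749633789, 87.25589752197266), 17.139183044433594)
rim 501 ((620.3295288085938, 147.1460418701172), (165.6337127685547, 164.1154327392578), 9.461861610412598) plg [468.07813794 115.98252502 136.20955964] ((472.2182922363281, 119.1761245727539), (47.24663162231445, 45.71654510498047), 51.481285095214844)
side handle 275 ((538.0134887695312, -205.80255126953125), (101.16761016845703, 15.359687805175781), 16.170080184936523) [ 528.00928631 -211.26883699   81.21066476] 88.30677117476066
pan ((504.8015441894531, -199.4017333984375), (166.15663146972656, 118.57842254638672), 16.073610305786133)
rim 427 ((622.1659545898438, 146.922607421875), (164.23995971679688, 167.99803161621094), 11.136213302612305) plg [471.13687442 114.54728753 136.90294699] ((474.341064453125, 117.41969299316406), (47.7979736328125, 45.47308349609375), 48.411163330078125)
```

View pics/both.png

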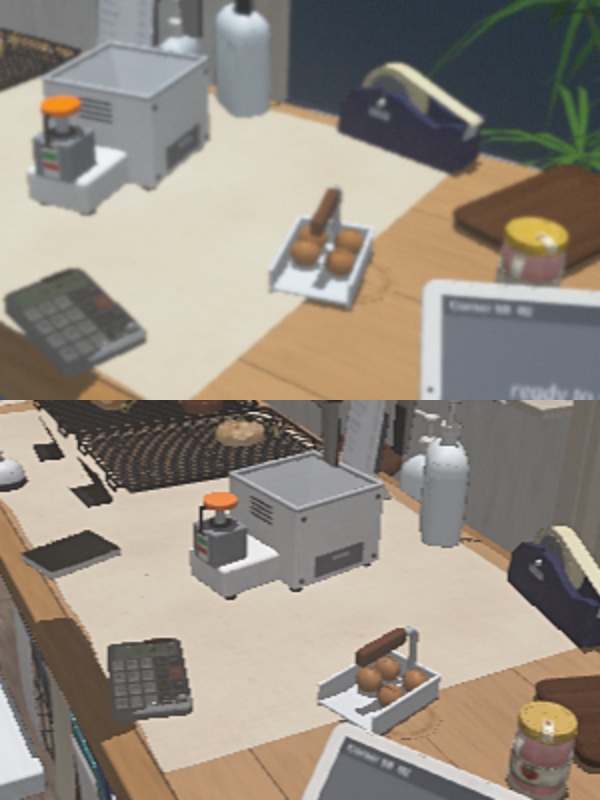

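View pics/top.png

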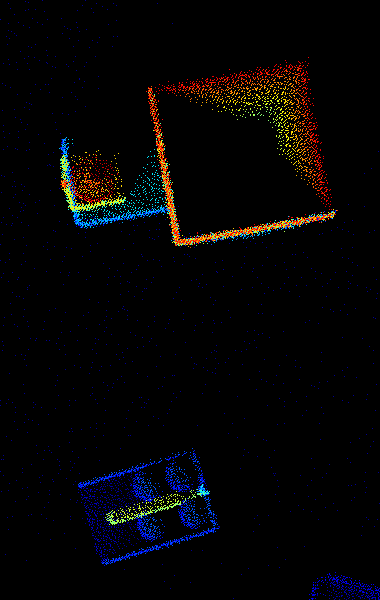

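The scene view shows the mill at upper left with the orange plunger, and the pan at about (320,255) in the crop with four nuts in it. Its mouth faces the robot, at about world (470,-224). The top map agrees: pan centre is about (526,-207) and mill centre about (621,147), with a heading of about 10°.

Request:
drive_tool:
  steps:
    - [[0,0,0.143,0,0,0,0],[0,0,0.143,0,0,0,0],[0,0,0.143,0,0,0,0],[0,0,0.143,0,0,0,0],[0,0,0.143,0,0,0,0],[0,0,0.143,0,0,0,0],[0,0,0.143,0,0,0,0],[0,0,0.143,0,0,0,0],[0,0,0.143,0,0,0,0]]
  squeeze: 50

```text
time_s: 1.8
position: [625.0, 0.0, 214.6]
orientation: [[0.962, 0.274, -0.0], [0.274, -0.962, 0.0], [-0.0, -0.0, -1.0]]
ft_force: [0.7, 0.8, 1.2]
grip_width: 91.8
grip_force: 0.0
```

```bash
python3 - <<'E'
from h import *
import bench
print([k for k in dir(bench) if not k.startswith("__")], getattr(bench,"tcp_to_grasp",None))
s=state();R=np.array(s["orientation"]);print(R.round(3),s["position"],s["joint_positions"])
print((R.T@(np.array([526,-208,200])-s["position"])).round(1))
E
```

```text
['MotionError', 'camera_params', 'get_image', 'sign_off', 'state', 'tcp_to_grasp', 'trace'] 18.700000000000003
[[ 0.962  0.274 -0.   ]
 [ 0.274 -0.962  0.   ]
 [-0.    -0.    -1.   ]] [6.24992868e+02 3.40987999e-02 2.14572843e+02] [-2.34992717e-03  3.53013543e-01  1.63340387e+00  8.47025317e-06
  1.15521633e+00  1.29045484e+00]
[-152.3  172.9   14.6]
```

Request:
drive_tool:
  steps:
    - [[0,0,0,-2.5,2.9,0,0],[0,0,0,-2.5,2.9,0,0],[0,0,0,-2.5,2.9,0,0],[0,0,0,-2.5,2.9,0,0],[0,0,0,-2.6,2.9,0,0],[0,0,0,-2.6,2.8,0,0],[0,0,0,0,0,0,0],[0,0,0,0,0,0,0]]

```text
time_s: 2.6
position: [527.4, -209.2, 214.7]
orientation: [[0.961, 0.278, 0.0], [0.278, -0.961, 0.0], [0.0, -0.0, -1.0]]
ft_force: [0.5, 1.4, -0.5]
grip_width: 91.7
grip_force: 0.0
```

```bash
python3 - <<'E'
from h import *
s=state();R=np.array(s["orientation"]);print(s["position"].round(1),s["joint_positions"].round(4))
P=camera_params("wrist");im,d=get_image("wrist");cv2.imwrite("pics/w1.png",im)
p,u,v=cloud("wrist",d,None,P)
near=(abs(p[:,0]-526)<100)&(abs(p[:,1]+208)<80)
h=p[near&(p[:,2]>76)&(p[:,2]<100)]
print(len(h),cv2.minAreaRect(h[:,:2].astype(np.float32)) if len(h)>5 else 0, np.percentile(h[:,2],[5,50,95]) if len(h)>5 else 0)
lo=p[near&(p[:,2]>22)&(p[:,2]<36)]
print(len(lo),np.percentile(lo,[1,99],axis=0).round(), cv2.minAreaRect(lo[:,:2].astype(np.float32)))
E
```

```text
[ 527.4 -209.2  214.7] [-3.8040e-01  2.6360e-01  1.7588e+00  4.0000e-04  1.1189e+00  9.0850e-01]
1774 ((536.7821655273438, -204.36643981933594), (101.09410095214844, 14.002012252807617), 17.10765838623047) [79.99354851 86.81988015 88.43243457]
4392 [[ 469. -260.   22.]
 [ 594. -152.   34.]] ((529.1016235351562, -206.66494750976562), (120.05502319335938, 87.09747314453125), 16.999305725097656)
```

View pics/w1.png

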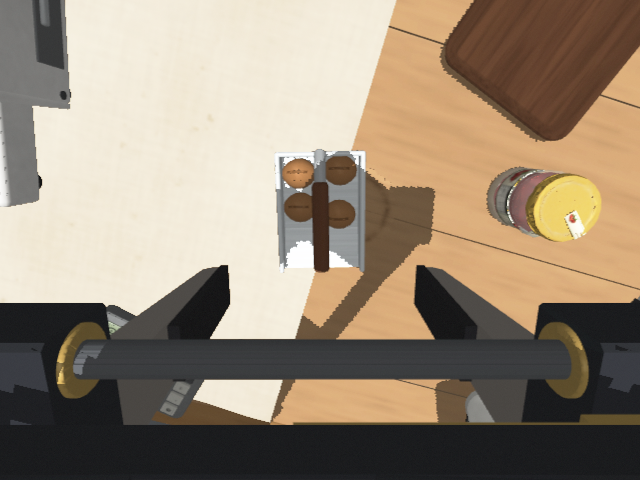

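The wrist view shows the pan handle at (320,225), centred between the fingers, with four nuts at y 170–215. The pan's yaw is about 17° and its centre about (527,-207). I'll descend and grip.

Request:
drive_tool:
  steps:
    - [[0,0,0.015,0,-0.18,3.0,0],[0,0,0,0,0,3.5,0],[0,0,0,0,0,3.5,0],[0,0,0,0,0,3.0,0],[0,0,0,0,0,1.8,0],[0,0,0,0,0,1.0,0],[0,0,0,0,0,0,100],[0,0,0,0,0,0,180],[0,0,0,0,0,0,255],[0,0,0,0,0,0,255],[0,0,0,0,0,0,255],[0,0,0,0,0,0,255],[0,0,0,0,0,0,255],[0,0,0,0,0,0,255]]
  squeeze: 50

```text
time_s: 4.05
position: [527.0, -207.0, 56.7]
orientation: [[0.964, 0.265, 0.0], [0.265, -0.964, -0.0], [0.0, 0.0, -1.0]]
ft_force: [-0.1, -0.1, -0.5]
grip_width: 30.3
grip_force: 0.0
```

```bash
python3 - <<'E'
from h import *
s=state();print(s["position"].round(1),s["joint_positions"].round(4).tolist(),s["grip_width"],s["grip_force"],s["ft_force"])
E
```

```text
[ 527.  -207.    56.7] [-0.3769, 0.4611, 1.8816, -0.0, 0.7988, 0.9253] 30.27301494315928 0.0 [-0.10896139 -0.08649244 -0.50935583]
```

Request:
drive_tool:
  steps:
    - [[0,0,-0.028,0,0,0,255],[0,0,0,0,0,0,255],[0,0,0,0,0,0,255],[0,0,0,0,0,0,255],[0,0,0,0,0,0,255],[0,0,0,0,0,-0.5,255],[0,0,0,0,0,-1.0,255],[0,0,0,0,0,-1.5,255],[0,0,0,0,0,-2,255],[0,0,0,0,0,-2,255],[0,0,0,0,0,-2,255],[0,0,0,0,0,-2,255],[0,0,0,0,0,-2,255],[0,0,0,0,0,-2,255],[0,0,0,0,0,-2,255],[0,0,0,0,0,-1.5,255],[0,0,0,0,0,-1,255],[0,0,0,0,0,-0.5,255]]

```text
time_s: 5.85
position: [527.3, -207.0, 258.4]
orientation: [[0.956, 0.292, 0.002], [0.292, -0.956, -0.001], [0.002, 0.001, -1.0]]
ft_force: [0.9, -0.4, -2.2]
grip_width: 13.6
grip_force: 50.0
```

```bash
python3 - <<'E'
from h import *
from scipy.optimize import least_squares
s=state();q=s["joint_positions"];p=s["position"];print(p.round(1),q.round(4).tolist(),s["grip_width"],s["grip_force"],s["ft_force"],s["ft_torque"])
D=[(625.0,214.57,.35301,1.63340),(567.4,214.7,.2636,1.7588),(566.2,56.7,.4611,1.8816),(np.hypot(p[0],p[1]),p[2],q[1],q[2])]
D=np.array(D)
def m(x,q2,q3):
    L1,L2,b,rc,zc=x
    return rc+L1*np.sin(q2)+L2*np.sin(q2+q3+b), zc+L1*np.cos(q2)+L2*np.cos(q2+q3+b)
f=lambda x:np.r_[m(x,D[:,2],D[:,3])[0]-D[:,0],m(x,D[:,2],D[:,3])[1]-D[:,1]]
r=least_squares(f,[450,450,0,0,0],x_scale=[100,100,.1,100,100]);print(r.x,r.fun.round(2),np.linalg.cond(r.jac))
E
```

```text
[ 527.3 -207.   258.4] [-0.3768, 0.2211, 1.7134, 0.0, 1.2051, 0.8973] 13.586792881680132 49.99897062778473 [ 0.90566668 -0.43027287 -2.16194009] [ 0.03790319  0.12557771 -0.02460714]
[ 5.64169453e+02  4.97622935e+02  1.15686150e-01  9.79521225e-01
 -6.26111017e+01] [ 0.05  0.25 -0.06 -0.24  0.08 -0.03  0.01 -0.06] 12965.474805806094
```

```bash
cat > k.py <<'E'
import numpy as np
from scipy.optimize import fsolve
L1,L2,b,rc,zc=564.2,497.6,.1157,1,-62.6
def q5(r,z,tilt,d):   # tcp r,z; tilt outward from down
    wr=r-d*np.sin(tilt); wz=z+d*np.cos(tilt)
    f=lambda q:[rc+L1*np.sin(q[0])+L2*np.sin(q[0]+q[1]+b)-wr, zc+d+L1*np.cos(q[0])+L2*np.cos(q[0]+q[1]+b)-wz]
    q,_,ok,_=fsolve(f,[.2,1.8],full_output=1)
    return (q.round(2), round(np.pi-tilt-q.sum(),2), ok)
E
python3 - <<'E'
from k import *
for d in (200,250,300,400):
  for t in (50,60):
    for z in (220,300): print(d,t,z,q5(645,z,np.radians(t),d), "inward",q5(640,z,-np.radians(t),d))
E
```

```text
200 50 220 (array([0.23, 1.98]), np.float64(0.07), 1) inward (array([0.67, 1.26]), np.float64(2.08), 1)
200 50 300 (array([0.13, 1.9 ]), np.float64(0.24), 1) inward (array([0.61, 1.19]), np.float64(2.21), 1)
200 60 220 (array([0.24, 2.04]), np.float64(-0.19), 1) inward (array([0.73, 1.23]), np.float64(2.23), 1)
200 60 300 (array([0.13, 1.97]), np.float64(-0.0), 1) inward (array([0.67, 1.16]), np.float64(2.36), 1)
250 50 220 (array([0.19, 2.07]), np.float64(0.0), 1) inward (array([0.75, 1.16]), np.float64(2.1), 1)
250 50 300 (array([0.08, 1.99]), np.float64(0.19), 1) inward (array([0.69, 1.09]), np.float64(2.23), 1)
250 60 220 (array([0.22, 2.15]), np.float64(-0.27), 1) inward (array([0.82, 1.11]), np.float64(2.26), 1)
250 60 300 (array([0.09, 2.08]), np.float64(-0.07), 1) inward (array([0.76, 1.05]), np.float64(2.38), 1)
300 50 220 (array([0.17, 2.16]), np.float64(-0.06), 1) inward (array([0.83, 1.05]), np.float64(2.13), 1)
300 50 300 (array([0.04, 2.08]), np.float64(0.15), 1) inward (array([0.77, 0.99]), np.float64(2.26), 1)
300 60 220 (array([0.21, 2.25]), np.float64(-0.36), 1) inward (array([0.92, 0.97]), np.float64(2.3), 1)
300 60 300 (array([0.06, 2.18]), np.float64(-0.14), 1) inward (array([0.86, 0.92]), np.float64(2.41), 1)
400 50 220 (array([0.13, 2.33]), np.float64(-0.19), 1) inward (array([1.  , 0.79]), np.float64(2.22), 1)
400 50 300 (array([-0.04,  2.26]), np.float64(0.05), 1) inward (array([0.95, 0.72]), np.float64(2.34), 1)
400 60 220 (array([0.23, 2.45]), np.float64(-0.58), 1) inward (array([1.14, 0.63]), np.float64(2.42), 1)
400 60 300 (array([0.01, 2.39]), np.float64(-0.3), 1) inward (array([1.08, 0.58]), np.float64(2.53), 1)
```

Tipping radially outwards would put joint 5 below its range. So I'll yaw the pan so its mouth faces the mill's -y side and tip it sideways there.

Request:
drive_tool:
  steps:
    - [[0,0,-0.04,0,0,0,255],[0,0,-0.08,0,0,0,255],[0,0,-0.11,0,0,0,255],[0,0,-0.11,0,0,0,255],[0,0,-0.11,0,0,0,255],[0,0,-0.11,0,0,0,255],[0,0,-0.11,0,0,0,255],[0,0,-0.11,0,0,0,255],[0,0,-0.11,0,0,0,255],[0,0,-0.11,0,0,0,255],[0,0,-0.11,0,0,0,255],[0,0,-0.11,0,0,0,255],[0,0,-0.11,0,0,0,255],[0,0,-0.08,0,0,0,255],[0,0,-0.04,0,0,0,255],[0,0,0,0,0,0,255]]

```text
time_s: 7.45
position: [526.7, -206.8, 256.2]
orientation: [[-0.176, 0.984, -0.001], [0.984, 0.176, 0.0], [0.0, -0.001, -1.0]]
ft_force: [0.4, 0.1, -3.2]
grip_width: 13.6
grip_force: 50.0
```

```bash
python3 - <<'E'
from h import *
s=state();R=np.array(s["orientation"]);print(s["position"].round(1),R.round(3),s["joint_positions"].round(2),s["grip_width"])
print((R.T@(np.array([619.3,156.9,245])-s["position"])).round(1))
im,d=get_image("side");print([(r["confidence"],r["bbox"]) for r in trace("side","walnut_0_mid")])
E
```

```text
[ 526.7 -206.8  256.2] [[-0.176  0.984 -0.001]
 [ 0.984  0.176  0.   ]
 [ 0.    -0.001 -1.   ]] [-0.38  0.22  1.72 -0.    1.2  -0.55] 13.625329222246657
[341.7 155.1  11.3]
[]
```

Request:
drive_tool:
  steps:
    - [[0,0,0,0.7,0.3,0,255],[0,0,0,1.6,0.7,0,255],[0,0,0,2.4,1.1,0,255],[0,0,0,2.8,1.27,0,255],[0,0,0,2.8,1.27,0,255],[0,0,0,2.8,1.27,0,255],[0,0,0,2.8,1.27,0,255],[0,0,0,2.8,1.27,0,255],[0,0,0,2.8,1.27,0,255],[0,0,0,2.8,1.27,0,255],[0,0,0,2.8,1.27,0,255],[0,0,0,2.8,1.27,0,255],[0,0,0,2.2,1.0,0,255],[0,0,0,1.4,0.65,0,255],[0,0,0,0.7,0.32,0,255],[0,0,0,0,0,0.8,255],[0,0,0,0,0,0.8,255],[0,0,0,0,0,0.4,255],[0,0,0,0,0,0,255]]

```text
time_s: 9.45
position: [619.0, 155.9, 235.4]
orientation: [[-0.174, 0.985, -0.002], [0.985, 0.174, -0.001], [-0.0, -0.002, -1.0]]
ft_force: [0.9, -0.4, -3.4]
grip_width: 14.1
grip_force: 50.0
```

```bash
python3 - <<'E'
from h import *
s=state();R=np.array(s["orientation"]);print(s["position"].round(1),R.round(3),s["joint_positions"].round(2),s["grip_width"])
c,m=np.array([621,147,0]),np.radians(10.2)
o=[]
for n in ("scene","side"):
    im,d=get_image(n); o.append(im)
a=cv2.resize(o[0][120:270,220:400],None,fx=2.2,fy=2.2);b=cv2.resize(o[1][120:270,240:420],None,fx=2.2,fy=2.2)
cv2.imwrite("pics/over.png",np.hstack([a,b]))
E
```

```text
[619.  155.9 235.4] [[-0.174  0.985 -0.002]
 [ 0.985  0.174 -0.001]
 [-0.    -0.002 -1.   ]] [ 0.24  0.36  1.58 -0.    1.21  0.07] 14.077738885922722
```

View pics/over.png

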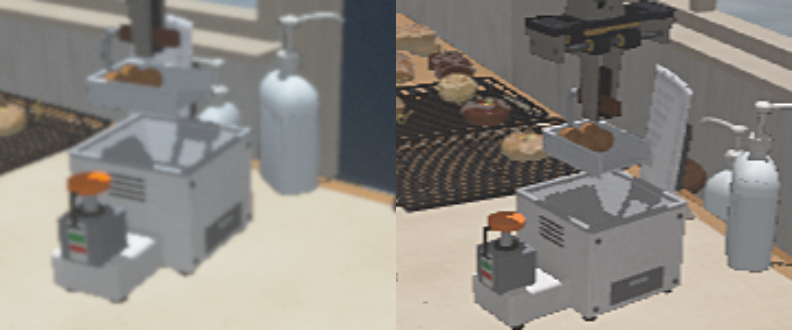

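The pan hangs level over the hopper with the nuts in it, at (135,75) in the left half and (590,140) in the right half. Now I'll tip it.

Request:
drive_tool:
  steps:
    - [[0,0.04,0,0,0,0,255],[0,0.07,0,0,0,0,255],[0,0.09,0,0,0,0,255],[0,0.09,0,0,0,0,255],[0,0.09,0,0,0,0,255],[0,0.09,0,0,0,0,255],[0,0.09,0,0,0,0,255]]

```text
time_s: 10.25
position: [620.5, 156.3, 237.6]
orientation: [[-0.149, 0.985, -0.091], [0.833, 0.175, 0.526], [0.533, 0.003, -0.846]]
ft_force: [-0.9, -0.2, -1.3]
grip_width: 13.6
grip_force: 50.0
```

```bash
python3 - <<'E'
from h import *
s=state();print(s["joint_positions"].round(2),s["qvel"].round(2))
E
```

```text
[-0.05  0.43  1.6   0.57  1.3  -0.44] [-0.42  0.24  0.02  0.81  0.33 -0.71]
```

Request:
drive_tool:
  steps:
    - [[0,0.1,0,0,0,0,255],[0,0.1,0,0,0,0,255],[0,0.1,0,0,0,0,255],[0,0.1,0,0,0,0,255],[0,0.1,0,0,0,0,255],[0,0.02,0,0,0,0,255],[0,0,0,0,0,0,255],[0,0,0,0,0,0,255],[0,0,0,0,0,0,255],[0,0,0,0,0,0,255],[0,0,0,0,0,0,255],[0,0,0,0,0,0,255]]

```text
time_s: 11.45
position: [619.7, 157.2, 236.9]
orientation: [[-0.083, 0.984, -0.154], [0.464, 0.176, 0.868], [0.882, 0.001, -0.472]]
ft_force: [-0.2, 0.2, -1.1]
grip_width: 13.6
grip_force: 50.0
```

```bash
python3 - <<'E'
from h import *
s=state();print(s["joint_positions"].round(2),s["ft_force"])
o=[]
for n in ("scene","side"):
    im,d=get_image(n); o.append(im)
    for r in trace(n,"walnut_0_mid"):
        p,u,v=cloud(n,d,r["region"]); print(n,r["confidence"],r["bbox"],np.median(p,0).round())
a=cv2.resize(o[0][120:270,220:400],None,fx=2.2,fy=2.2);b=cv2.resize(o[1][120:270,240:420],None,fx=2.2,fy=2.2)
cv2.imwrite("pics/tip.png",np.hstack([a,b]))
E
```

```text
[-0.23  0.63  1.59  0.95  1.56 -0.75] [-0.2045655   0.17024704 -1.06780351]
scene 0.48 [134.5, 242.3, 192.4, 272.9] [300. 289.  13.]
```

View pics/tip.png

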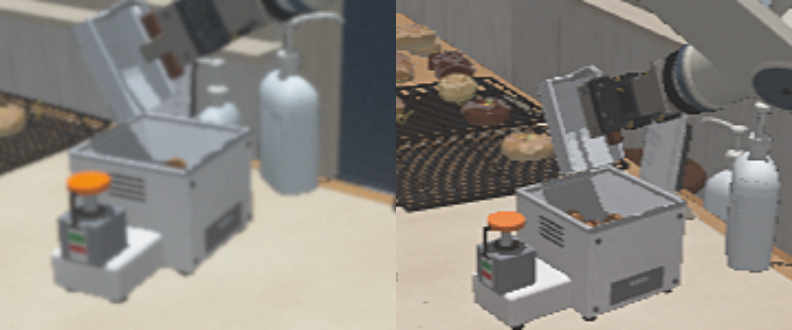

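The nuts sit in the hopper, at about (175,163) left and (590,215) right, and the tilted pan looks empty. I'll level it and carry it back.

Request:
drive_tool:
  steps:
    - [[0,-0.06,0,0,0,0,255],[0,-0.1,0,0,0,0,255],[0,-0.12,0,0,0,0,255],[0,-0.12,0,0,0,0,255],[0,-0.12,0,0,0,0,255],[0,-0.12,0,0,0,0,255],[0,-0.12,0,0,0,0,255],[0,-0.12,0,0,0,0,255],[0,-0.1,0,0,0,0,255],[0,-0.07,0,0,0,0,255],[0,-0.02,0,0,0,0,255],[0,0,0,0,0,0,255]]

```text
time_s: 12.85
position: [619.1, 157.8, 236.3]
orientation: [[-0.176, 0.984, -0.003], [0.984, 0.176, 0.011], [0.011, -0.001, -1.0]]
ft_force: [0.1, -0.4, -2.6]
grip_width: 13.4
grip_force: 50.0
```

Request:
drive_tool:
  steps:
    - [[0,0,0,-0.7,-0.3,0,255],[0,0,0,-1.6,-0.7,0,255],[0,0,0,-2.4,-1.1,0,255],[0,0,0,-2.8,-1.27,0,255],[0,0,0,-2.8,-1.27,0,255],[0,0,0,-2.8,-1.27,0,255],[0,0,0,-2.8,-1.27,0,255],[0,0,0,-2.8,-1.27,0,255],[0,0,0,-2.8,-1.27,0,255],[0,0,0,-2.8,-1.27,0,255],[0,0,0,-2.8,-1.27,0,255],[0,0,0,-2.8,-1.27,0,255],[0,0,0,-2.2,-1.0,0,255],[0,0,0,-1.4,-0.65,0,255],[0,0,0,-0.7,-0.32,0,255],[0,0,0,0,0,0,255],[0,0,0,0,0,0,255]]

```text
time_s: 14.55
position: [527.0, -206.5, 233.1]
orientation: [[-0.175, 0.985, -0.002], [0.985, 0.175, 0.01], [0.011, 0.0, -1.0]]
ft_force: [0.5, 1.5, -1.1]
grip_width: 13.7
grip_force: 50.0
```

```bash
python3 - <<'E'
from h import *
s=state();R=np.array(s["orientation"]);print(s["position"].round(1),R.round(3),s["joint_positions"].round(2))
o=[]
for n in ("scene","side"):
    im,d=get_image(n); o.append(im)
    p,u,v=cloud(n,d)
    q=p[(abs(p[:,0]-527)<110)&(abs(p[:,1]+206)<110)&(p[:,2]>130)&(p[:,2]<225)]
    print(n,len(q),np.percentile(q,[1,99],axis=0).round())
a=cv2.resize(o[0][150:310,320:500],None,fx=2.2,fy=2.2);b=cv2.resize(o[1][180:340,300:480],None,fx=2.2,fy=2.2)
cv2.imwrite("pics/back.png",np.hstack([a,b]))
E
```

```text
[ 527.  -206.5  233.1] [[-0.175  0.985 -0.002]
 [ 0.985  0.175  0.01 ]
 [ 0.011  0.    -1.   ]] [-0.38  0.25  1.74  0.01  1.16 -0.56]
scene 2129 [[ 474. -269.  178.]
 [ 575. -141.  216.]]
side 1786 [[ 476. -268.  178.]
 [ 577. -141.  216.]]
```

View pics/back.png

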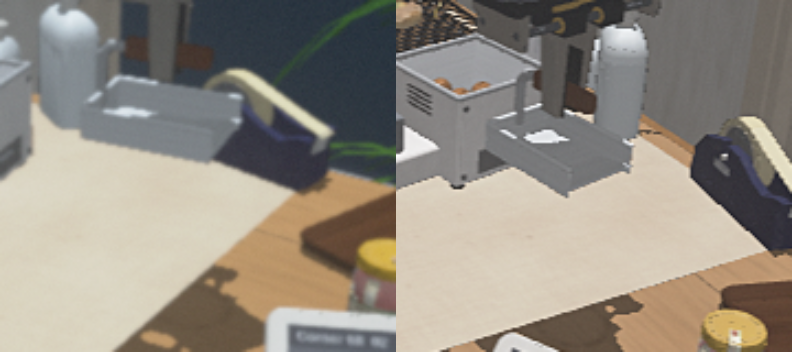

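The pan is empty, and brown nuts are visible in the hopper at (465,85). Now I'll set it down.

Request:
drive_tool:
  steps:
    - [[0,-0.011,0,0,0,1.0,255],[0,0,0,0,0,2,255],[0,0,0,0,0,2.5,255],[0,0,0,0,0,2.5,255],[0,0,0,0,0,2.5,255],[0,0,0,0,0,2.5,255],[0,0,0,0,0,2,255],[0,0,0,0,0,1,255],[0,0,0,0,0,0.6,255],[0,0,0,0,0,0.4,255],[0,0,0,0,0,0.2,255],[0,0,0,0,0,0,255],[0,0,0,0,0,0,255]]

```text
time_s: 15.95
position: [527.4, -207.1, 61.8]
orientation: [[-0.175, 0.985, 0.001], [0.985, 0.175, -0.001], [-0.002, 0.001, -1.0]]
ft_force: [-0.0, 0.5, -1.2]
grip_width: 13.4
grip_force: 50.0
```

Request:
drive_tool:
  steps:
    - [[0,0,0,0,0,0.15,255],[0,0,0,0,0,0.15,255],[0,0,0,0,0,0,255],[0,0,0,0,0,0,255]]

```text
time_s: 16.35
position: [527.0, -207.0, 58.2]
orientation: [[-0.175, 0.985, 0.0], [0.985, 0.175, -0.001], [-0.001, -0.0, -1.0]]
ft_force: [-0.2, 0.3, -2.2]
grip_width: 13.7
grip_force: 50.0
```

Request:
drive_tool:
  steps:
    - [[0,0,0,0,0,0.1,255],[0,0,0,0,0,0,255],[0,0,0,0,0,0,255]]

```text
time_s: 16.65
position: [527.0, -207.0, 57.1]
orientation: [[-0.175, 0.985, 0.0], [0.985, 0.175, -0.001], [-0.001, -0.0, -1.0]]
ft_force: [-1.3, -0.5, -1.8]
grip_width: 13.6
grip_force: 50.0
```

Request:
drive_tool:
  steps:
    - [[0,0,0,0,0,0.06,255],[0,0,0,0,0,0.06,255],[0,0,0,0,0,0,255]]

```text
time_s: 16.95
position: [527.3, -207.1, 56.3]
orientation: [[-0.175, 0.985, 0.001], [0.985, 0.175, -0.001], [-0.001, 0.0, -1.0]]
ft_force: [-0.3, 0.0, 2.7]
grip_width: 13.4
grip_force: 50.0
```

Request:
drive_tool:
  steps:
    - [[0,0,0,0,0,0,200],[0,0,0,0,0,0,150],[0,0,0,0,0,0,100],[0,0,0,0,0,0,100],[0,0,0,0,0,0,100],[0,0,0,0,0,0,100],[0,0,0,0,0,0,100],[0,0,0,0,0,-1,100],[0,0,0,0,0,-2,100],[0,0,0,0,0,-3,100],[0,0,0,0,0,-3,100],[0,0,0,0,0,-3,100],[0,0,0,0,0,-3,100],[0,0,0,0,0,-3,200],[0,0,0,0,0,-1,255],[0,0,0,0,0,0,255],[0,0,0,0,0,0,255]]
  squeeze: 20

```text
time_s: 18.65
position: [526.4, -206.5, 245.0]
orientation: [[-0.175, 0.985, -0.001], [0.985, 0.175, -0.001], [-0.0, -0.001, -1.0]]
ft_force: [-0.2, 0.7, -0.5]
grip_width: 25.8
grip_force: 0.0
```

```bash
python3 - <<'E'
from h import *
s=state();R=np.array(s["orientation"]);print(s["position"].round(1),s["joint_positions"].round(2),s["grip_width"])
print((R.T@(np.array([473,118.5,190])-s["position"])).round(1))
P=[]
for n in ("scene","side"):
    im,d=get_image(n); p,u,v=cloud(n,d)
    c=im[v,u].astype(int)
    for r in trace(n,"plunger_top")[:1]: print(r["confidence"],r["bbox"])
    k=(abs(p[:,0]-473)<45)&(abs(p[:,1]-118)<45)&(p[:,2]>125)&(p[:,2]<145)&(c[:,2]>c[:,0]+80)
    q=p[k]; print(n,k.sum(),cv2.minEnclosingCircle(q[:,:2].astype(np.float32)),q.mean(0),np.percentile(q[:,2],[50,90]))
    k=(abs(p[:,0]-525)<90)&(abs(p[:,1]+207)<90)&(p[:,2]>5)&(p[:,2]<95); q=p[k]
    print("pan",np.percentile(q,[1,99],axis=0).round(), np.percentile(q[q[:,2]>78],[2,98],axis=0).round())
    cv2.imwrite(f"pics/{n}_rel.png",im[150:350,230:530])
E
```

```text
[ 526.4 -206.5  245. ] [-0.38  0.23  1.73 -0.    1.18 -0.55] 25.823190767853976
[329.4   4.4  54.9]
scene 160 ((472.94757080078125, 120.97423553466797), 25.51197052001953) [470.02568793 116.58743208 137.36645325] [138.00891953 139.04682678]
pan [[ 475. -269.    5.]
 [ 575. -143.   88.]] [[ 513. -245.   78.]
 [ 534. -156.   88.]]
0.74 [279.8, 219.7, 302.7, 231.5]
side 126 ((475.3258972167969, 120.58920288085938), 25.351879119873047) [472.34542547 115.68184231 137.77484298] [138.30389006 140.11501486]
pan [[ 477. -270.    5.]
 [ 577. -141.   88.]] [[ 515. -246.   78.]
 [ 538. -157.   88.]]
```

View pics/side_rel.png

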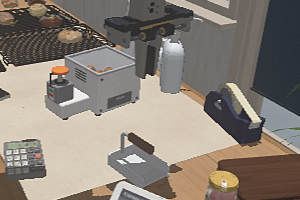

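The pan stands upright and empty at (140,160) in this crop. I'm moving over the plunger with the fingers shut.

Request:
drive_tool:
  steps:
    - [[0,0,0,1.1,0.05,0,255],[0,0,0,3,0.05,0,255],[0,0,0,4,0.05,0,255],[0,0,0,4,0.05,0,255],[0,0,0,4,0.05,0,255],[0,0,0,4,0.05,0,255],[0,0,0,4,0.05,0,255],[0,0,0,4,0.05,0,255],[0,0,0,3,0.05,1,255],[0,0,0,1.5,0.05,2,255],[0,0,0,0.5,0.05,2,255],[0,0,0,0,0,1.5,255],[0,0,0,0,0,1.0,255],[0,0,0,0,0,0.5,255],[0,0,0,0,0,0,255],[0,0,0,0,0,0,255]]

```text
time_s: 20.45
position: [474.8, 120.0, 166.1]
orientation: [[-0.175, 0.985, 0.001], [0.985, 0.175, -0.001], [-0.001, 0.001, -1.0]]
ft_force: [-0.6, 0.0, -0.4]
grip_width: 0.2
grip_force: 0.0
```

```bash
python3 - <<'E'
from h import *
s=state();R=np.array(s["orientation"]);print(s["position"].round(1),R.round(3).tolist(),s["joint_positions"].round(2),s["grip_width"],s["ft_force"])
o=[]
for n in ("scene","side"):
    im,d=get_image(n);o.append(im)
a=cv2.resize(o[0][150:270,230:350],None,fx=3,fy=3);b=cv2.resize(o[1][160:280,240:360],None,fx=3,fy=3)
cv2.imwrite("pics/pl.png",np.hstack([a,b]))
E
```

```text
[474.8 120.  166.1] [[-0.175, 0.985, 0.001], [0.985, 0.175, -0.001], [-0.001, 0.001, -1.0]] [ 0.25  0.2   1.97 -0.    0.98  0.07] 0.23458933865836396 [-0.61301842  0.04932371 -0.41825029]
```

View pics/pl.png

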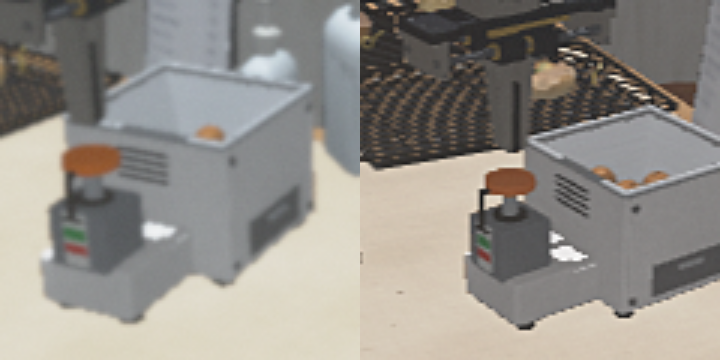

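The shut fingers stand over the orange head, at (90,120) left and (512,150) right. I'll lower carefully.

Request:
drive_tool:
  steps:
    - [[0,0,0,0,0,1,255],[0,0,0,0,0,0.8,255],[0,0,0,0,0,0.5,255],[0,0,0,0,0,0.3,255],[0,0,0,0,0,0.3,255],[0,0,0,0,0,0.2,255],[0,0,0,0,0,0.2,255],[0,0,0,0,0,0,255],[0,0,0,0,0,0,255],[0,0,0,0,0,0,255]]

```text
time_s: 21.55
position: [474.5, 120.0, 132.8]
orientation: [[-0.175, 0.985, 0.0], [0.985, 0.175, -0.001], [-0.001, 0.0, -1.0]]
ft_force: [-3.1, -0.7, 2.7]
grip_width: 0.1
grip_force: 1.9
```

```bash
python3 - <<'E'
from h import *
for i in range(4):
    s=state();print(s["position"].round(2),s["ft_force"].round(2),s["grip_width"]);get_image("side")
E
```

```text
[474.51 120.01 132.79] [-3.07 -0.67  2.69] 0.11834663899495983
[474.5  119.99 132.79] [-2.52 -0.71  3.7 ] 0.5706646826924205
[474.51 119.96 132.77] [-2.95 -0.89  3.8 ] 0.3418640041984886
[474.51 119.99 132.77] [-2.59 -1.03  4.45] 0.11856278190720218
```

Request:
drive_tool:
  steps:
    - [[0,0,0,0,0,0.2,255],[0,0,0,0,0,0.2,255],[0,0,0,0,0,0.2,255],[0,0,0,0,0,0.1,255],[0,0,0,0,0,0.05,255],[0,0,0,0,0,0,255],[0,0,0,0,0,0,255],[0,0,0,0,0,0,255],[0,0,0,0,0,0,255],[0,0,0,0,0,0,255]]

```text
time_s: 22.75
position: [474.7, 120.0, 125.1]
orientation: [[-0.175, 0.985, 0.001], [0.985, 0.175, -0.001], [-0.001, 0.0, -1.0]]
ft_force: [-3.7, -1.4, 6.3]
grip_width: 0.5
grip_force: 2.8
```

```bash
python3 - <<'E'
from h import *
o=[]
for i in range(4):
    s=state();print(s["position"].round(2),s["ft_force"].round(2))
    n=("scene","side")[i%2];im,d=get_image(n)
    o.append(cv2.resize(im[190:250,240:300] if n=="scene" else im[210:270,265:325],None,fx=6.5,fy=6.5,interpolation=cv2.INTER_CUBIC))
    p,u,v=cloud(n,d);c=im[v,u].astype(int)
    k=(abs(p[:,0]-473)<45)&(abs(p[:,1]-118)<45)&(p[:,2]>110)&(p[:,2]<145)&(c[:,2]>c[:,0]+60)
    print(n,k.sum(),np.percentile(p[k][:,2],[50,90]).round(1))
cv2.imwrite("pics/press.png",np.hstack(o[:2]))
E
```

```text
[474.68 120.01 125.12] [-3.69 -1.44  6.29]
scene 108 [123.7 125.5]
[474.65 120.03 125.12] [-2.68 -1.1   6.56]
side 84 [124. 126.]
[474.65 120.01 125.11] [-2.05  0.12  5.64]
scene 106 [123.5 125.5]
[474.64 120.02 125.12] [-2.3  -0.02  5.76]
side 85 [124.4 126.2]
```

View pics/press.png

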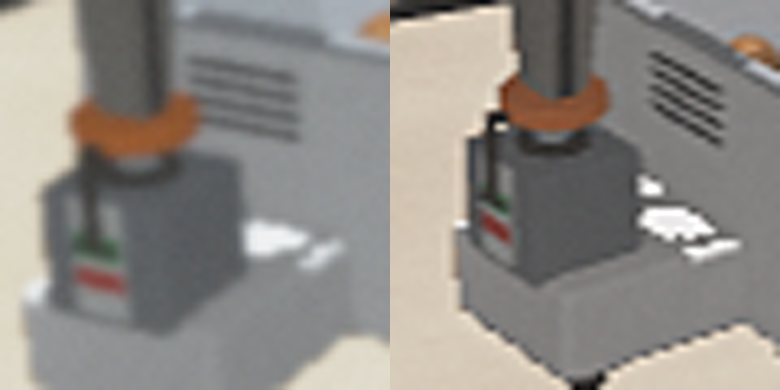

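The pointer tip sits in the green band, at about (93,245) left. The tip height of 125.1 mm and the force of about 6.2 N both match 13 mm of travel.

```bash
python3 -c "
from bench import *
print(sign_off())"
```

```text
the job is handed in; nothing more can be done
None
```

The four walnuts are in the hopper and the empty pan is upright on the counter, clear of the mill; the plunger is held about 13 mm down in the green band, and the job was handed in at about 23 s.

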